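Index a buckle plate in the clamping jig and hold the sprung clamp on it

ROBOT

A 6-joint arm with a two-finger parallel gripper is mounted at the origin on the work surface. World frame = base frame: x ahead of the robot, y to its left, z up, the work surface at z = 0. Lengths are in m, angles in rad, forces in N, time in s.
With the tool pointing down it reaches from about 0.35 to 0.775 m from the base axis. Payload 7.3 kg.
Tool frame: the origin (TCP) lies midway between the tips of the shut fingers; the grasp point (between the pads) lies grasp_offset behind it (grasp_offset is the distance from the TCP to the grasp point, in m); z points along the fingers, y is the line along which they close (so a half turn about z gives the same grasp; the last joint's range is limited). The gripper opens to 92 mm and grips with 3 to 60 N. Pads are 19 mm wide; open, the fingers measure 130 mm over their backs; the gripper's body (75 mm by 190 mm) begins 47 mm behind the grasp point.
Start: joints at [1.08, 0.342, 1.524, -0, 1.275, -0.146], TCP at [0.177, 0.494, 0.227] pointing down, gripper open.
Joint ranges: [-2.53, 2.53], [-0.77, 2.02], [0.04, 2.7], [-1, 4.14], [0.28, 2.66], [-3.11, 3.11]. Speed limits (rad/s): [2.57, 2.57, 3.14, 3.14, 3.14, 3.14].

INTERFACE

Orientations are given as [roll, pitch, yaw] about the fixed x, y, z axes, in that order (R = Rz(yaw) Ry(pitch) Rx(roll)).
In Python, from cell import * gives the robot as it stands.
- The arm moves only by the tool step_arm, never from a script. Its argument "plan" is a list of rows, each a list of 5 numbers: the closure, from -1 (fully open) to 1 (shut), then the shift along the tool's x, y, z in m, then the turn about the tool's z in rad. In form: [[hand, x, y, z, twist], ...]. A call has 1 to 20 rows; each row is the pose to reach, as a shift and turn from the pose commanded when the call began, along the tool's axes at that moment; what a row does not reach only later rows make up. A row lasts 1/8 s, in which the tool goes at most 62.5 mm and 10.7 degrees, less where a joint would pass 70% of its speed; a pose out of reach is approached as far as the arm can. A call with a gripper value outside its range is refused whole. The fingers move at their own pace and stop on an object; "grip_force" is the grip in N (left out, the last holds). Time passes only in rows, so rows that repeat a pose let the fingers close. It gives the time, the measured TCP pose, the force, the opening and the grip force at its end, in the units of the state.
- observe(): the state, without advancing time (a new reading comes with each control period).
- read_camera(name): name is "side" or "top" or "wrist"; returns a dict with "img" (400x640x3 uint8, red, green, blue), "range_z" (400x640 float32, m along the optical axis (not along the pixel's ray), 0 where there is no reading), "fx", "fy", "cx", "cy" (pixels), "R" (3x3) and "t" (3): a world point X has camera coordinates R X + t; the wrist camera has in their place "T_tool_cam" (4x4, takes a point from camera to tool coordinates, whose origin is the TCP and whose axes are the flange's). Camera axes: x right, y down, z forward; pixel columns grow to the right and rows downward; lengths in m; the calibration is good to about 2 mm. A picture is of the moment at which its call begins: read the wrist's pose just before it.
- hand_in(): hands the job in; it is judged then, once.
The state is a dict: "time": time; "qpos": joint angles; "qvel": joint speeds; "joint_efforts": joint torques, N m; "tool_pos": TCP position; "tool_rot": TCP orientation; "contact_force": force on the tool from outside, world axes, zero at the start; "torque": the same for the moment, N m; "opening": finger opening in m; "grip_force": force on a finger pad.
Only numpy, scipy, OpenCV 4.12 (cv2) and the standard library are available. Lean on these libraries where they do the work, as an engineer would, in place of code of your own. Each camera call takes 0.05 s, during which the arm holds its last target. There are 200 camera calls.

TASK

Move the sliding carrier by its black post so that the fixed brass pointer stands over the red dot and let it rest there for about a second, then move it on until the pointer stands over the blue dot. With the blue dot left under the pointer, swing the yellow spring-loaded clamp arm by its orange post, clockwise seen from above, all the way to its stop over the plate. Finish while holding it there with the fingers (it springs back if let go), and leave the loose things around where they are.

Things in the scene. Friction and masses are not known exactly. Their poses are not given: they have to be found in the camera images.
- station: The clamping jig: grey base plate 270 x 440 x 12 mm lying fixed on the table. Origin on the table, x points away from the front edge (to the column of the pointer), y to the left, z up. The base spans x -140 to 130 mm and y -245 to 195 mm. It carries the slides and the clamp arm.
- slide_x (a joint): Lower slide of the carrier, along the jig's x axis, metres, -0.045 to 0.045, 0 in the middle; stays where it is left (about 1.5 N friction).
- slide_y (a joint): Upper slide of the carrier (on the lower one), along the jig's y axis, metres, -0.065 to 0.065, 0 in the middle; stays where it is left (about 1.5 N friction). The carrier is an aluminium plate 110 (x) x 190 (y) mm, top 34 mm above the table, with a white buckle plate on it; it never turns against the jig.
- carrier_post (a point): Centre of the top end of the black upright grip post on the carrier's front tongue: 18 mm diameter, 56 mm tall, its top 90 mm above the table. It moves with the carrier; no other part stands within 60 mm of it. Grip it from above.
- red_dot (a point): Centre of the red dot, 12 mm diameter, flat on the white plate; it is 127 mm in x and 40 mm in y (jig axes) from the black post.
- blue_dot (a point): Centre of the blue dot, 12 mm diameter, flat on the white plate; it is 85 mm in x and -35 mm in y (jig axes) from the black post.
- pointer_tip (a point): Tip of the fixed brass pointer, pointing down, 42 mm above the table, 6 mm above the dots. It hangs from a steel bar (98 mm above the table at most) that comes from a 100 mm high column behind the jig.
- clamp (a joint): Angle of the yellow clamp arm about its upright pivot, rad: 0 at rest (arm pointing to the front of the jig), growing clockwise seen from above, 1.6 at the stop (arm pointing along the jig's +y, over the plate). Its spring always pulls it back to 0, with 2.4 N at the orange post at rest and 7.2 N at the stop.
- clamp_post (a point): Centre of the top end of the orange upright grip post on the clamp arm: 18 mm diameter, 56 mm tall, its top 116 mm above the table, 100 mm from the pivot axis. Arm below it is 20 mm wide, its top 60 mm above the table.
- clamp_pivot (a point): On the upright pivot axis of the clamp arm, 70 mm above the table; the pivot body is 48 mm in diameter, at the right end of the jig (jig x 0, y -190 mm).
- rivet_tin: Loose small can, 32 mm diameter, 40 mm tall, standing on the base plate behind the clamp; leave it. Origin under its centre.
- collar: Loose brass collar, 32 mm diameter, 12 mm tall, lying on the base plate's front left corner; leave it. Origin under its centre.
- driver: Loose screwdriver with red handle lying on the table at the front left of the jig; leave it.
- spanner: Loose steel spanner lying on the table at the front right of the jig; leave it.
- mug: Blue mug 80 mm diameter, 90 mm tall, on the table to the right of the jig; leave it. Origin under its centre.
- glue_jar: Jar 52 mm diameter, 70 mm tall, on the table to the left of the jig; leave it. Origin under its centre.
- tape: Green ring 90 mm diameter, 25 mm tall, on the table at the near right; leave it. Origin under its centre.
Things that resemble listed ones, but are neither listed nor needed, are in the scene too. Leave any purple look-alike of the part that bears pointer_tip alone.

How it is judged:
By the outcome, as a careful person would: the job done as asked, in the order asked, and still so for the second after the job is handed in, while the arm keeps its last pose, push and grip.
It also fails if it takes over 53 s, if anything falls off the work surface, if the arm or the gripper's body presses on something with over 40 N, if the wrist force passes 120 N, or if a joint passes its speed limit or range.

## Working session

There is one attempt and no reset: what is moved stays moved. The work goes in short steps, Python scripts to look and compute and a tool call to move; the robot and the scene stay as the last step left them, time stands still between calls to the robot, and variables do not carry over. Pictures are saved under pics/ and viewed, at most 10 in all, crops included, and the job is handed in when it is done.

Besides the shell and the picture viewer there is one more tool, called after ">>>" as name(argument=value, ...) on one line, values as JSON. step_arm: Moves the arm, as the interface text tells. Its arguments: {"type":"object","properties":{"plan":{"type":"array","items":{"type":"array","items":{"type":"number"}}},"grip_force":{"type":"number"}},"required":["plan"]}

```bash
ls; mkdir -p pics
cat > h.py <<'E'
from cell import *
import numpy as np, cv2
from scipy.spatial.transform import Rotation as Ro
def save(c,n): cv2.imwrite('pics/'+n,c['img'][...,::-1])
def world(c,u,v,s=None):
    z=np.median(c['range_z'][int(v)-1:int(v)+2,int(u)-1:int(u)+2])
    p=np.array([(u-c['cx'])/c['fx']*z,(v-c['cy'])/c['fy']*z,z])
    if 'R' in c: return np.array(c['R']).T@(p-np.array(c['t']))
    T=np.array(c['T_tool_cam']); q=T[:3,:3]@p+T[:3,3]
    return Ro.from_euler('xyz',s['tool_rot']).as_matrix()@q+s['tool_pos']
E
python3 - <<'E'
from h import *
s=observe();print(s); print([k for k in globals() if 'grasp' in k])
import pickle
d={}
for n in ['top','side']:
    c=read_camera(n);save(c,n+'0.png');d[n]=c
    print(n,c['fx'],c['cx'],c['cy'],c['R'],c['t'])
pickle.dump(d,open('c0.pkl','wb'))
E
```

```text
pics
{'time': 0.0, 'qpos': array([ 1.07992452e+00,  3.42723820e-01,  1.52499426e+00, -4.23712086e-05,
        1.27540469e+00, -1.45963412e-01]), 'qvel': array([ 0.00031523, -0.00097826,  0.00041072,  0.00036799, -0.00044163,
       -0.00025569]), 'joint_efforts': array([-3.59577016e-04, -4.31243455e+01, -2.44218367e+01,  7.17697316e-02,
        5.57684444e-02, -5.84697295e-05]), 'tool_pos': array([0.17729033, 0.49373333, 0.22605234]), 'tool_rot': array([-3.14007292e+00, -1.82461801e-04,  2.79669648e+00]), 'contact_force': array([-0.53733715, -0.00306151,  0.04991522]), 'torque': array([-0.00276538,  0.00546618,  0.0201431 ]), 'grip_force': 0.0, 'opening': 0.09197805030721065}
['grasp_offset']
top 494.91302960865386 318.86889590364797 200.29178286701585 [[-0.01823515 -0.99983079  0.00242438]
 [-0.99741908  0.01802264 -0.06950075]
 [ 0.06944529 -0.00368548 -0.99757895]] [-0.00820993  0.5216269   1.62737538]
side 435.8735648382055 313.92015027261283 197.05730018736105 [[-0.98723974 -0.15857183 -0.01458315]
 [-0.0974318   0.67394216 -0.73233121]
 [ 0.12595531 -0.72156561 -0.68079242]] [0.50667169 0.13497904 1.07670408]
```

View pics/top0.png

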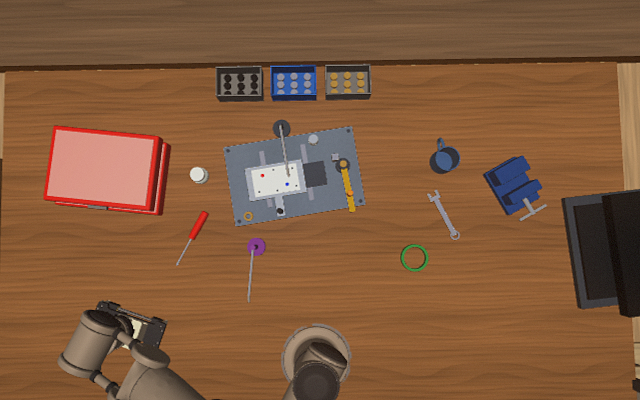

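View pics/side0.png

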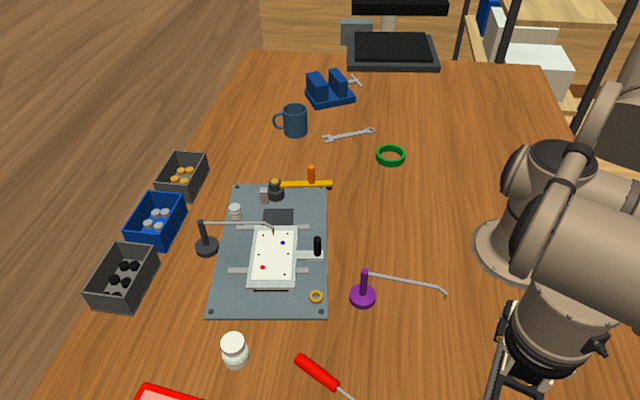

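The top view shows the jig at about (295,178), with the black post at (280,211), the column at (281,128) and the pivot at (343,163). The purple look-alike pointer is at (256,246). In the side view the black post is at (318,245), the orange post at (311,175) and the pointer tip near (273,232).

Possible mix-ups:
- **Black post:** (280,211) in top, against the pivot knob (343,163), the column base (281,128) and the black pad (315,174).
- **Orange post:** (346,190) in top, against the brass pivot top (343,163) and the collar (248,216).
- **Pointer:** grey at (288,175), against the purple one at (250,300).

I'll check these in one close crop.

Run:
```python
from h import *
import pickle
d=pickle.load(open('c0.pkl','rb'))
t=d['top']['img'][110:240,210:375]; s=d['side']['img'][170:325,190:345]
a=cv2.resize(t,(508,400),interpolation=cv2.INTER_CUBIC); b=cv2.resize(s,(400,400)[:2],interpolation=cv2.INTER_CUBIC)
b=cv2.resize(s,(290,290),interpolation=cv2.INTER_CUBIC); b=np.vstack([b,np.zeros((110,290,3),np.uint8)])
cv2.imwrite('pics/crop0.png',np.hstack([a,b])[...,::-1])
for n,p in dict(top=[(280,211),(281,128),(343,163),(346,190),(224,149),(236,226),(262,175),(287,184)],side=[(318,239),(311,168),(275,183)]).items():
    for q in p: print(n,q,world(d[n],*q).round(3))
print(grasp_offset)
```

```text
top (280, 211) [0.485 0.107 0.091]
top (281, 128) [0.751 0.1   0.089]
top (343, 163) [ 0.637 -0.098  0.071]
top (346, 190) [ 0.55  -0.106  0.062]
top (224, 149) [0.7   0.298 0.011]
top (236, 226) [0.441 0.26  0.007]
top (262, 175) [0.607 0.168 0.038]
top (287, 184) [0.576 0.087 0.034]
side (318, 239) [0.485 0.111 0.091]
side (311, 168) [ 0.537 -0.109  0.116]
side (275, 183) [ 0.633 -0.091  0.068]
0.0188
```

View pics/crop0.png

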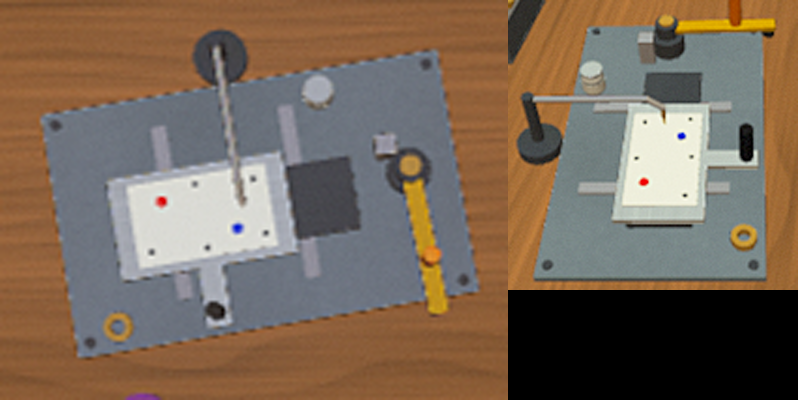

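The crop confirms the choices. The black post is on the tongue at crop (215,310), the orange post is on the yellow arm at (432,255), and the grey pointer tip is near (241,200). The depths agree with the text: black post top 0.091 m, orange 0.116 m. Jig yaw is about 0.146 rad.

Run:
```python
from h import *
c=read_camera('wrist');print(np.array(c['T_tool_cam']).round(3),c['fx'],c['cx'],c['cy'])
```

```text
[[ 0.    -0.951 -0.308  0.083]
 [ 1.    -0.     0.001  0.   ]
 [-0.001 -0.308  0.951 -0.159]
 [ 0.     0.     0.     1.   ]] 333.31533263172554 316.44191603994983 198.90423137425827
```

>>> step_arm(plan=[[-1, -0.035, -0.022, 0, -0.05], [-1, -0.07, -0.043, 0, -0.1], [-1, -0.105, -0.065, 0, -0.15], [-1, -0.14, -0.086, 0, -0.2], [-1, -0.175, -0.108, 0, -0.25], [-1, -0.21, -0.13, 0, -0.3], [-1, -0.245, -0.151, 0, -0.35], [-1, -0.28, -0.173, 0, -0.4], [-1, -0.315, -0.194, 0, -0.45], [-1, -0.35, -0.216, 0, -0.49], [-1, -0.385, -0.238, 0, -0.49], [-1, -0.42, -0.259, 0, -0.49], [-1, -0.42, -0.259, 0, -0.49], [-1, -0.42, -0.259, 0, -0.49]], grip_force=30)

```text
time: 1.9
tool_pos: [0.4846, 0.1086, 0.2264]
tool_rot: [3.141, -0.001, -2.997]
contact_force: [-0.4, 0.8, -0.4]
opening: 0.0923
grip_force: 0.0
```

Run:
```python
from h import *
import pickle
s=observe();c=read_camera('wrist');save(c,'w1.png');pickle.dump((s,c),open('w1.pkl','wb'))
```

```text
(no output)
```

View pics/w1.png

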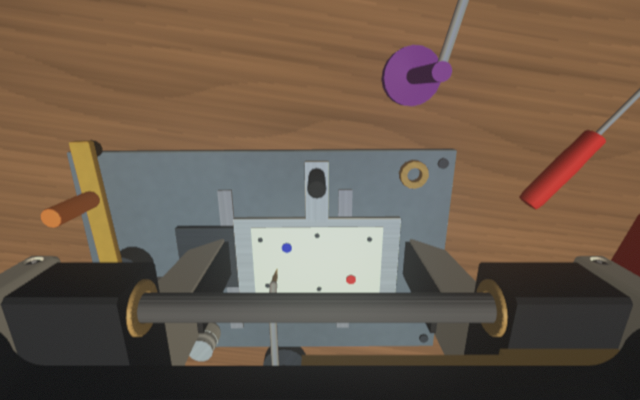

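Wrist view: the black post is at (316,180), the blue dot at (286,248), the red dot at (350,279) and the brass tip near (276,268). I'll zoom in on the tip and work out positions from the blobs.

```bash
cat >> h.py <<'E'
def ray(c,u,v,s=None):
    d=np.array([(u-c['cx'])/c['fx'],(v-c['cy'])/c['fy'],1.])
    if 'R' in c: R=np.array(c['R']).T; return -R@np.array(c['t']),R@d
    T=np.array(c['T_tool_cam']);W=Ro.from_euler('xyz',s['tool_rot']).as_matrix()
    return W@T[:3,3]+s['tool_pos'],W@T[:3,:3]@d
def atz(r,z): o,d=r; return o+d*(z-o[2])/d[2]
def tri(r1,r2):
    A=np.zeros((3,3));b=np.zeros(3)
    for o,d in (r1,r2):
        d=d/np.linalg.norm(d);M=np.eye(3)-np.outer(d,d);A+=M;b+=M@o
    return np.linalg.solve(A,b)
def blob(c,col,box):
    x0,x1,y0,y1=box;h=cv2.cvtColor(c['img'],cv2.COLOR_RGB2HSV)[y0:y1,x0:x1].astype(int)
    H,S,V=h[...,0],h[...,1],h[...,2]
    m={'red':((H<8)|(H>172))&(S>150)&(V>90),'blue':(H>105)&(H<130)&(S>150)&(V>80),'orange':(H>4)&(H<16)&(S>150)&(V>90),'black':V<45}[col]
    ys,xs=np.nonzero(m);return xs.mean()+x0,ys.mean()+y0,len(xs)
E
python3 - <<'E'
from h import *
import pickle
s,w=pickle.load(open('w1.pkl','rb'));d=pickle.load(open('c0.pkl','rb'))
bx=dict(w=(w,(240,370,235,290)),top=(d['top'],(250,300,165,195)),side=(d['side'],(250,295,225,280)))
for col in ('red','blue'):
    r={}
    for n,(c,b) in bx.items():
        u,v,k=blob(c,col,b);r[n]=ray(c,u,v,s);print(col,n,round(u,1),round(v,1),k,atz(r[n],.036).round(4))
    print(' tri',tri(r['w'],r['side']).round(4),tri(r['top'],r['side']).round(4))
cr=lambda c,x,y,w,h:cv2.resize(c['img'][y:y+h,x:x+w],(390,300),interpolation=cv2.INTER_CUBIC)
cv2.imwrite('pics/crop1.png',np.hstack([cr(w,250,245,52,40),cr(d['side'],250,220,52,40)])[...,::-1])
# black post top: points with height .08-.1 near it
for n,c,b in (('w',w,(295,340,150,215)),('side',d['side'],(300,335,225,265)),('top',d['top'],(270,290,200,222))):
    P=np.array([world(c,u,v,s) for v in range(b[2],b[3]) for u in range(b[0],b[1])]);q=P[(P[:,2]>.086)&(P[:,2]<.096)]
    print(n,len(q),q.mean(0).round(4),(q.min(0)+q.max(0))/2)
E
```

```text
red w 350.4 279.2 40 [0.608 0.168 0.036]
red top 262.1 174.9 8 [0.6076 0.1681 0.036 ]
red side 262.2 266.8 13 [0.6074 0.1661 0.036 ]
 tri [0.6068 0.1676 0.038 ] [0.607  0.1678 0.0382]
blue w 286.3 247.5 42 [0.5774 0.0874 0.036 ]
blue top 286.5 183.5 4 [0.5775 0.088  0.036 ]
blue side 282.3 242.1 9 [0.577  0.0853 0.036 ]
 tri [0.5763 0.0874 0.0384] [0.5768 0.0878 0.0389]
w 285 [0.4865 0.109  0.0902] [0.48693767 0.10908884 0.0888814 ]
side 41 [0.4887 0.1105 0.089 ] [0.48851891 0.10858939 0.0887574 ]
top 17 [0.4861 0.1091 0.0904] [0.48624265 0.10977368 0.08979186]
```

View pics/crop1.png

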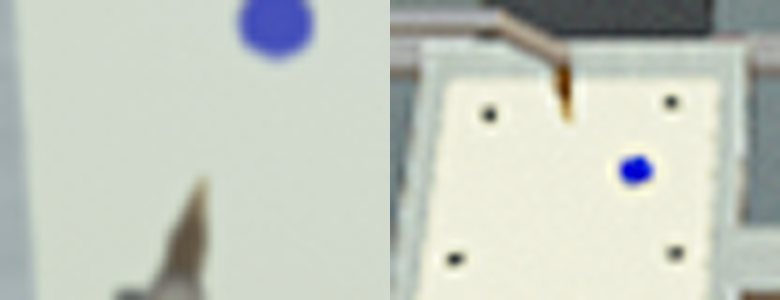

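Run:
```python
from h import *
import pickle
s,w=pickle.load(open('w1.pkl','rb'));d=pickle.load(open('c0.pkl','rb'))
a=ray(w,276.8,268.2,s);b=ray(d['side'],273.5,235.8)
print('tip',tri(a,b).round(4),atz(a,.042).round(4),atz(b,.042).round(4))
tip=atz(a,.042)[:2]; W=Ro.from_euler('xyz',s['tool_rot']).as_matrix()
for n,p in dict(red=(.608,.168),blue=(.5774,.0874)).items():
    m=tip-p; print(n,m.round(4),'tool',(W.T@[*m,0]).round(4),'jig',(Ro.from_euler('z',-.146).apply([*m,0])).round(4))
print('post',(W.T@(np.array([.4867,.109,.053])-s['tool_pos'])).round(4))
```

```text
tip [0.5989 0.0799 0.0489] [0.6023 0.0797 0.042 ] [0.6014 0.0735 0.042 ]
red [-0.0057 -0.0883] tool [ 0.0184 -0.0865 -0.    ] jig [-0.0185 -0.0865  0.    ]
blue [ 0.0249 -0.0077] tool [-0.0236 -0.0112 -0.    ] jig [ 0.0235 -0.0112  0.    ]
post [-0.0023 -0.      0.1734]
```

>>> step_arm(plan=[[-1, -0.002, 0, 0.05, 0], [-1, -0.002, 0, 0.1, 0], [-1, -0.002, 0, 0.14, 0], [-1, -0.002, 0, 0.173, 0], [-1, -0.002, 0, 0.173, 0], [1, -0.002, 0, 0.173, 0], [1, -0.002, 0, 0.173, 0], [1, -0.002, 0, 0.173, 0], [1, -0.002, 0, 0.173, 0], [1, -0.002, 0, 0.173, 0], [1, -0.002, 0, 0.173, 0]], grip_force=30)

```text
time: 3.32
tool_pos: [0.4872, 0.1087, 0.0537]
tool_rot: [3.141, 0.0, -2.996]
contact_force: [-1.3, 0.2, 0.7]
opening: 0.0363
grip_force: 0.0
```

>>> step_arm(plan=[[1, 0, 0, 0, 0], [1, 0, 0, 0, 0], [1, 0, 0, 0, 0], [1, 0, 0, 0, 0], [1, 0.002, -0.009, 0, 0], [1, 0.004, -0.018, 0, 0], [1, 0.006, -0.027, 0, 0], [1, 0.008, -0.036, 0, 0], [1, 0.0095, -0.045, 0, 0], [1, 0.0115, -0.054, 0, 0], [1, 0.0135, -0.063, 0, 0], [1, 0.0155, -0.072, 0, 0], [1, 0.0175, -0.08, 0, 0], [1, 0.0184, -0.0865, 0, 0], [1, 0.0184, -0.0865, 0, 0], [1, 0.0184, -0.0865, 0, 0]])

```text
time: 5.32
tool_pos: [0.4813, 0.0202, 0.0537]
tool_rot: [-3.141, -0.0, -2.996]
contact_force: [-0.2, -0.7, -1.8]
opening: 0.0175
grip_force: 30.0
```

Run:
```python
from h import *
import pickle
s=observe();d={n:read_camera(n) for n in ('wrist','side','top')};pickle.dump((s,d),open('r1.pkl','wb'))
for n,c in d.items(): save(c,'r1%s.png'%n)
si=cv2.resize(d['side']['img'][215:265,245:310],(390,300),interpolation=cv2.INTER_CUBIC)
to=cv2.resize(d['top']['img'][155:205,255:320],(390,300),interpolation=cv2.INTER_CUBIC)
wr=cv2.resize(d['wrist']['img'],(480,300))
cv2.imwrite('pics/crop2.png',np.vstack([np.hstack([si,to]),np.hstack([wr,np.zeros((300,300,3),np.uint8)])])[:600,:780,::-1])
```

```text
(no output)
```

View pics/crop2.png

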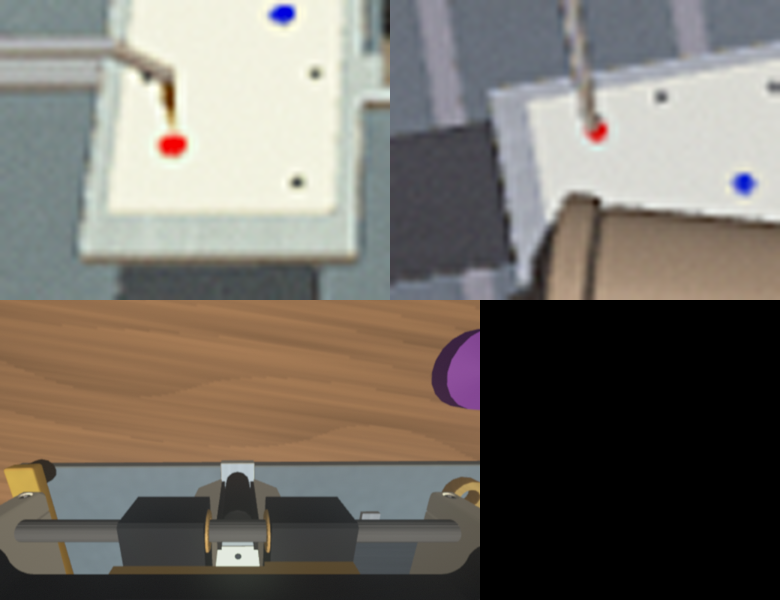

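The side crop shows the red dot at (172,145) with the tip at (174,128), almost over it. The top crop shows the dot partly under the bar end. I'll put numbers on the remaining error.

Run:
```python
from h import *
import pickle
s,d=pickle.load(open('r1.pkl','rb'));c=d['side']
def proj(c,X): p=np.array(c['R'])@X+np.array(c['t']);return p[0]/p[2]*c['fx']+c['cx'],p[1]/p[2]*c['fy']+c['cy']
u,v,k=blob(c,'red',(255,295,225,260)); o=ray(c,u,v); 
print('red px',u,v,k,atz(o,.036).round(4))
X=atz(o,.036)
for e in ([0,0,.006],[.005,0,.006],[0,.005,.006],[0,-.005,.006]): print(e,np.round(proj(c,X+e),1))
print(c['img'][230:245,270:279].sum(2)); print(c['img'][230:245,274])
s1,w=pickle.load(open('w1.pkl','rb'))
print((w['range_z'][262:276,270:284]*1000).round(0).astype(int)); print(w['img'][262:276,270:284].sum(2))
```

```text
red px 273.3636363636364 238.9090909090909 11 [0.6011 0.0784 0.036 ]
[0, 0, 0.006] [273.2 237.3]
[0.005, 0, 0.006] [271.2 237.1]
[0, 0.005, 0.006] [272.7 238.8]
[0, -0.005, 0.006] [273.6 235.8]
[[744 649 357 144 641 735 712 704 708]
 [730 625 327 140 651 741 706 710 711]
 [725 690 438 149 641 736 710 708 707]
 [715 745 616 295 645 732 712 711 709]
 [712 730 643 419 640 731 708 708 711]
 [708 726 692 516 644 724 711 709 707]
 [709 727 727 619 650 723 719 711 707]
 [721 708 602 534 522 623 711 720 708]
 [712 566 302 245 245 332 664 720 713]
 [709 521 243 246 245 330 659 726 712]
 [733 623 400 370 356 555 703 719 710]
 [717 705 657 633 619 702 726 715 713]
 [717 716 726 731 727 721 711 704 705]
 [708 709 708 710 712 710 705 710 709]
 [710 710 705 709 711 708 707 706 706]]
[[225 223 193]
 [226 226 199]
 [226 221 194]
 [227 226 192]
 [227 225 188]
 [228 228 188]
 [236 225 189]
 [243 151 128]
 [245   0   0]
 [245   0   0]
 [233  68  55]
 [226 212 181]
 [244 250 233]
 [242 244 226]
 [242 243 226]]
[[392 392 390 392 392 391 391 390 391 391 392 392 393 391]
 [391 391 391 390 390 392 391 392 3
[... 859 characters left out ...]
1 631 631 631 631 633 632 633 631 632 633 634 633]
 [631 631 631 633 631 631 631 631 631 632 631 632 632 634]
 [631 631 631 633 634 631 634 634 634 632 632 633 632 632]
 [631 634 631 631 631 630 626 626 631 634 634 631 633 634]
 [631 631 631 631 633 624 589 588 623 634 631 633 633 633]
 [631 631 632 633 631 599 522 539 616 636 633 634 632 631]
 [631 631 634 637 619 535 447 513 615 634 634 631 632 631]
 [633 631 634 632 588 446 385 504 617 634 634 631 631 635]
 [631 631 632 616 521 366 352 498 616 636 633 631 631 632]
 [630 633 631 583 431 304 337 486 614 634 632 632 633 632]
 [630 633 610 510 347 263 312 460 608 634 632 633 632 631]
 [631 623 551 403 279 249 290 440 603 635 631 631 631 631]]
```

The tip and red dot agree to within about 1–2 mm. I'll nudge it slightly, rest 1.5 s, then move to blue: +42 mm and +75 mm in jig axes, which is tool −x and +y.

>>> step_arm(plan=[[1, 0.0007, -0.0005, 0, 0], [1, 0.0007, -0.0005, 0, 0], [1, 0.0007, -0.0005, 0, 0], [1, 0.0007, -0.0005, 0, 0], [1, 0.0007, -0.0005, 0, 0], [1, 0.0007, -0.0005, 0, 0], [1, 0.0007, -0.0005, 0, 0], [1, 0.0007, -0.0005, 0, 0], [1, 0.0007, -0.0005, 0, 0], [1, 0.0007, -0.0005, 0, 0], [1, 0.0007, -0.0005, 0, 0], [1, 0.0007, -0.0005, 0, 0], [1, 0.0007, -0.0005, 0, 0]])

```text
time: 7.1
tool_pos: [0.4809, 0.0199, 0.0537]
tool_rot: [3.142, 0.0, -2.996]
contact_force: [1.3, 1.9, -3.5]
opening: 0.0172
grip_force: 30.0
```

>>> step_arm(plan=[[1, -0.0042, 0.0075, 0, 0], [1, -0.0084, 0.015, 0, 0], [1, -0.0126, 0.0225, 0, 0], [1, -0.0168, 0.03, 0, 0], [1, -0.021, 0.0375, 0, 0], [1, -0.0252, 0.045, 0, 0], [1, -0.0294, 0.0525, 0, 0], [1, -0.0336, 0.06, 0, 0], [1, -0.0378, 0.0675, 0, 0], [1, -0.042, 0.075, 0, 0], [1, -0.042, 0.075, 0, 0], [1, -0.042, 0.075, 0, 0], [1, -0.042, 0.075, 0, 0]])

```text
time: 8.72
tool_pos: [0.5117, 0.1002, 0.0537]
tool_rot: [3.141, 0.001, -2.997]
contact_force: [1.3, 1.5, -3.4]
opening: 0.0174
grip_force: 30.0
```

Run:
```python
from h import *
import pickle
def proj(c,X): p=np.array(c['R'])@X+np.array(c['t']);return p[0]/p[2]*c['fx']+c['cx'],p[1]/p[2]*c['fy']+c['cy']
s=observe();d={n:read_camera(n) for n in ('side','top')};pickle.dump((s,d),open('b1.pkl','wb'))
c=d['side'];u,v,k=blob(c,'blue',(255,295,225,260));X=atz(ray(c,u,v),.036)
print(u,v,k,X.round(4),np.round(proj(c,X+[0,0,.006]),1));print(c['img'][230:243,270:279].sum(2))
```

```text
273.25 238.25 8 [0.6018 0.0763 0.036 ] [273.1 236.6]
[[731 646 353 150 651 741 735 593 289]
 [728 632 325 145 650 736 726 708 639]
 [724 684 444 155 628 737 714 718 717]
 [712 746 610 299 636 735 715 709 713]
 [711 730 650 423 651 727 710 711 708]
 [708 726 696 515 650 729 715 707 708]
 [716 730 732 593 659 737 722 716 705]
 [723 706 554 414 507 633 712 719 710]
 [712 551 249 236 226 357 682 720 708]
 [720 527 233 226 207 399 686 717 708]
 [726 686 527 417 505 656 713 717 709]
 [711 729 718 647 700 732 716 710 708]
 [710 711 721 723 720 715 707 711 710]]
```

Blue is under the tip: I expected it at (273.1, 236.6) and the tip fades out at about row 236. Now I'll release, rise and go over the clamp post.

>>> step_arm(plan=[[-0.2, 0, 0, 0, 0], [-0.2, 0, 0, 0, 0], [-0.2, 0, 0, 0, 0], [-0.2, 0, 0, 0, 0], [-0.2, 0, 0, -0.04, 0], [-0.2, 0, 0, -0.09, 0], [-0.2, 0, 0, -0.137, 0], [-1, 0.001, -0.04, -0.137, 0], [-1, 0.002, -0.08, -0.137, 0], [-1, 0.003, -0.12, -0.137, 0], [-1, 0.004, -0.16, -0.137, 0], [-1, 0.005, -0.2, -0.137, 0], [-1, 0.005, -0.211, -0.137, 0], [-1, 0.005, -0.211, -0.137, 0]])

```text
time: 10.58
tool_pos: [0.537, -0.1094, 0.1905]
tool_rot: [3.141, -0.0, -2.998]
contact_force: [-0.2, -0.2, -0.4]
opening: 0.0921
grip_force: 0.0
```

Run:
```python
from h import *
import pickle
s0,b=pickle.load(open('b1.pkl','rb'))
s=observe();w=read_camera('wrist');t=read_camera('top');si=read_camera('side');save(w,'w2.png');pickle.dump((s,w,t,si),open('w2.pkl','wb'))
h,wd=w['range_z'].shape;W=Ro.from_euler('xyz',s['tool_rot']).as_matrix();T=np.array(w['T_tool_cam'])
def cloud(c,s=None):
    z=c['range_z'];v,u=np.mgrid[:h,:wd];p=np.stack([(u-c['cx'])/c['fx']*z,(v-c['cy'])/c['fy']*z,z],-1)
    return (p@T[:3,:3].T+T[:3,3])@W.T+s['tool_pos'] if s else (p-np.array(c['t']))@np.array(c['R'])
for n,c,P in (('w',w,cloud(w,s)),('side0',b['side'],cloud(b['side'])),('top0',b['top'],cloud(b['top']))):
    H=cv2.cvtColor(c['img'],cv2.COLOR_RGB2HSV);m=(H[...,0]>4)&(H[...,0]<16)&(H[...,1]>140)&(P[...,2]>.111)&(P[...,2]<.121)&(abs(P[...,0]-.537)<.03)&(abs(P[...,1]+.109)<.03)
    q=P[m];print(n,len(q),len(q) and (q.mean(0).round(4),((q.min(0)+q.max(0))/2).round(4)))
print(s['tool_pos'],s['tool_rot'][2],s['opening'])
c=si
for n,c in(('before',b['side']),('now',si)): print(n,blob(c,'blue',(255,295,225,260)))
```

```text
w 416 (array([ 0.5374, -0.1154,  0.1164]), array([ 0.5381, -0.1154,  0.1149]))
side0 0 0
top0 4 (array([ 0.5374, -0.1145,  0.1145]), array([ 0.5373, -0.1138,  0.1149]))
[ 0.53696415 -0.10940809  0.19051818] -2.997560844528886 0.09212728201778297
before (np.float64(273.25), np.float64(238.25), 8)
now (np.float64(273.25), np.float64(238.25), 8)
```

View pics/w2.png

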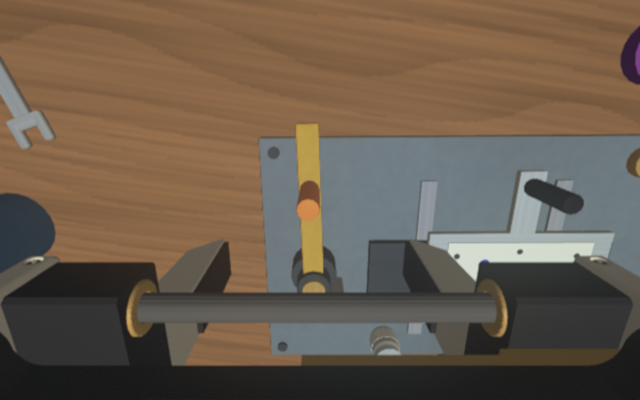

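The wrist view shows the orange post at (308,205) on the yellow arm, with nothing close to it. It measures (0.538, −0.115, 0.116), so I'll shift tool y by −6 mm, go down and grip.

>>> step_arm(plan=[[-0.4, 0, -0.006, 0.03, 0], [-0.4, 0, -0.006, 0.07, 0], [-0.4, 0, -0.006, 0.11, 0], [-0.4, 0, -0.006, 0.11, 0], [1, 0, -0.006, 0.11, 0], [1, 0, -0.006, 0.11, 0], [1, 0, -0.006, 0.11, 0], [1, 0, -0.006, 0.11, 0], [1, 0, -0.006, 0.11, 0], [1, 0, -0.006, 0.11, 0], [1, 0, -0.006, 0.11, 0], [1, 0, -0.006, 0.11, 0]], grip_force=40)

```text
time: 12.22
tool_pos: [0.5381, -0.1156, 0.0809]
tool_rot: [-3.141, 0.0, -2.997]
contact_force: [-0.5, -2.7, 2.8]
opening: 0.0169
grip_force: 40.0
```

Run:
```python
from h import *
s=observe();print(s['tool_pos'],s['tool_rot'],s['opening'],s['grip_force'],s['contact_force'])
# tool axes: x=-jigx, y=jigy; start (0,0), pivot at x=-0.1
print([[round(-.1+.1*np.cos(a),4),round(.1*np.sin(a),4),round(a,3)] for a in np.arange(0,1.601,.1)])
```

```text
[ 0.53810882 -0.11564431  0.08090166] [-3.14115295e+00  2.78485351e-04 -2.99652025e+00] 0.016896251236769935 40.00053405761719 [-0.45405131 -2.74764665  2.81231759]
[[np.float64(0.0), np.float64(0.0), np.float64(0.0)], [np.float64(-0.0005), np.float64(0.01), np.float64(0.1)], [np.float64(-0.002), np.float64(0.0199), np.float64(0.2)], [np.float64(-0.0045), np.float64(0.0296), np.float64(0.3)], [np.float64(-0.0079), np.float64(0.0389), np.float64(0.4)], [np.float64(-0.0122), np.float64(0.0479), np.float64(0.5)], [np.float64(-0.0175), np.float64(0.0565), np.float64(0.6)], [np.float64(-0.0235), np.float64(0.0644), np.float64(0.7)], [np.float64(-0.0303), np.float64(0.0717), np.float64(0.8)], [np.float64(-0.0378), np.float64(0.0783), np.float64(0.9)], [np.float64(-0.046), np.float64(0.0841), np.float64(1.0)], [np.float64(-0.0546), np.float64(0.0891), np.float64(1.1)], [np.float64(-0.0638), np.float64(0.0932), np.float64(1.2)], [np.float64(-0.0733), np.float64(0.0964), np.float64(1.3)], [np.float64(-0.083), np.float64(0.0985), np.float64(1.4)], [np.float64(-0.0929), np.float64(0.0997), np.float64(1.5)], [np.float64(-0.1029), np.float64(0.1), np.float64(1.6)]]
```

>>> step_arm(plan=[[1, -0.0005, 0.01, 0, 0.1], [1, -0.002, 0.02, 0, 0.2], [1, -0.0045, 0.0296, 0, 0.3], [1, -0.008, 0.039, 0, 0.4], [1, -0.012, 0.048, 0, 0.5], [1, -0.0175, 0.0565, 0, 0.6], [1, -0.0235, 0.0645, 0, 0.7], [1, -0.0303, 0.0717, 0, 0.8], [1, -0.0303, 0.0717, 0, 0.8]])

```text
time: 13.35
tool_pos: [0.5558, -0.039, 0.0808]
tool_rot: [-3.14, -0.004, 2.486]
contact_force: [-7.6, -1.1, 9.3]
opening: 0.0171
grip_force: 40.0
```

>>> step_arm(plan=[[1, 0.0015, 0.0102, 0, 0.1], [1, 0, 0.0203, 0, 0.2], [1, -0.0026, 0.03, 0, 0.3], [1, -0.006, 0.04, 0, 0.4], [1, -0.0105, 0.049, 0, 0.5], [1, -0.016, 0.0576, 0, 0.6], [1, -0.022, 0.0657, 0, 0.7], [1, -0.029, 0.0732, 0, 0.8], [1, -0.0327, 0.0766, 0, 0.85], [1, -0.0327, 0.0766, 0, 0.85], [1, -0.0327, 0.0766, 0, 0.85]])

```text
time: 14.72
tool_pos: [0.6214, 0.0005, 0.0804]
tool_rot: [-3.122, -0.001, 1.638]
contact_force: [-31.7, -4.8, 21.6]
opening: 0.0173
grip_force: 40.0
```

Run:
```python
from h import *
s=observe();print(s['tool_pos'],s['tool_rot'],s['opening'],s['grip_force'],s['contact_force'])
c=read_camera('side');save(c,'s3.png');print(blob(c,'blue',(255,295,225,260)))
p=s['tool_pos'][:2]-[.637,-.101];q=Ro.from_euler('z',-.146).apply([*p,0]);print(q,'angle',np.arctan2(q[1],-q[0]))
cv2.imwrite('pics/s3c.png',cv2.resize(c['img'][140:330,180:370],(570,570),interpolation=cv2.INTER_CUBIC)[...,::-1])
```

```text
[6.21429159e-01 4.65498073e-04 8.04135311e-02] [-3.12155078e+00 -9.75382658e-04  1.63757648e+00] 0.017322491647919328 40.03807336091995 [-31.69999403  -4.83111519  21.60808889]
(np.float64(273.25), np.float64(238.25), 8)
[-0.00064379  0.10265127  0.        ] angle 1.5645247720368778
```

View pics/s3c.png

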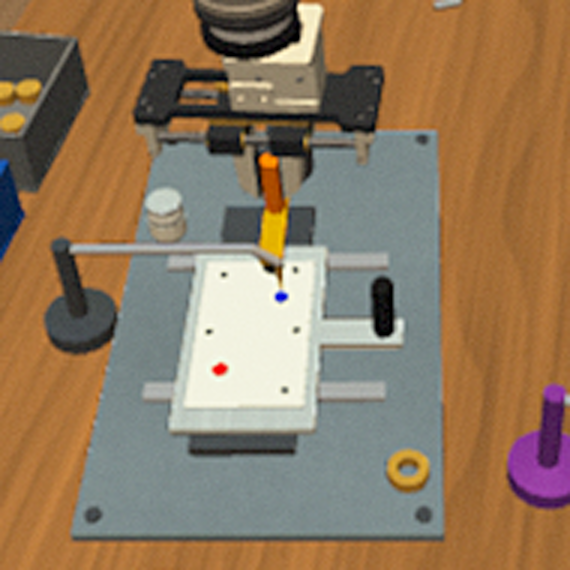

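The clamp has hit its stop. The chord from start to end gives 1.59 rad, and 32 N is well above the spring's 7 N. The blue dot hasn't moved in the picture, (280,297) in the crop, with the tip above it. I'll ease the push a little and hold.

>>> step_arm(plan=[[1, 0, -0.001, 0, 0], [1, 0, -0.002, 0, 0], [1, 0, -0.002, 0, 0], [1, 0, -0.002, 0, 0], [1, 0, -0.002, 0, 0], [1, 0, -0.002, 0, 0]])

```text
time: 15.52
tool_pos: [0.6214, 0.0004, 0.0805]
tool_rot: [-3.126, -0.001, 1.637]
contact_force: [-25.5, -5.1, 17.3]
opening: 0.0171
grip_force: 40.0
```

The TCP stayed put while the force dropped to 25 N, so the arm is firmly against the stop. I'll check the blue dot and the loose things once more, then hand in.

Run:
```python
from h import *
import pickle
b=pickle.load(open('c0.pkl','rb'))['side'];c=read_camera('side');print(blob(c,'blue',(255,295,225,260)))
d=cv2.absdiff(b['img'],c['img']).max(2)
for n,(x,y) in dict(tin=(235,212),collar=(316,297),driver=(315,370),spanner=(348,134),mug=(294,120),jar=(234,349),tape=(390,155)).items(): print(n,(d[y-14:y+15,x-14:x+15]>40).sum())
print(hand_in())
```

```text
(np.float64(273.25), np.float64(238.25), 8)
tin 3
collar 0
driver 0
spanner 0
mug 0
jar 0
tape 0
the job is handed in; nothing more can be done
None
```

The job is handed in: the pointer rested over the red dot for about 1.5 s, the carrier was then moved so that the blue dot is under it (my estimate is within about 2 mm for both), and the fingers are holding the clamp arm against its stop, with the loose things unmoved in the side view.

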